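# Click the battleship hull into its building dock

### The job

Pick up the grey battleship hull on its steel dovetail plate and slide it, bow first, into the dovetail of the blue building dock until the red sprung catch clicks out behind the plate. Push gently, with no more than about 12 N of push and never ramming it home, then let go and leave the hull locked in. Leave the jar, fuselage half, brass tool and tweezers where they are.

Things in the scene. Friction and masses are not known exactly. Their poses are not given: they have to be found in the camera images.
- hull: Half-built grey hull fixed on a dark steel dovetail plate: one rigid loose piece, 0.2 to 0.45 kg, upright on the desk at the start. Origin: centre of the plate's underside; x to the bow, z up. Plate 90 mm long (x -45 to +45), 8 mm thick, 50 mm wide at its underside, 42 mm at its top, front corners chamfered. Hull underside is 22 mm up; bow point at x +92, stern x -76, low deck parts reach z 68.
- hull_grip (a point): Where to grip the hull across its beam from above: on the centre line, 43 mm above the plate's underside, x 0 of the hull. The hull's sides are flat, upright and 32 mm apart from x -60 to +45 and from 22 to 55 mm above the underside. Axes as the hull's.
- hull_bow (a point): The pointed bow end of the hull, 92 mm ahead of the hull's origin and 50 mm above the plate's underside.
- dock: Blue dock fixed to the desk, 200 mm long (x -100 to +100), 90 mm wide. Origin: on desk level under the entrance of the dovetail jaws, on the centre line; x is the way the plate is pushed in, y to its left, z up. Flat floor 12 mm above the desk. Aluminium jaws from x 0 to 70, tops 14 mm above the floor, hold the plate down with 1.2 mm play each side.
- dock_apron (a point): Point on the dock's floor (12 mm up) at dock x -90, centre line: with the plate's centre set down here, bow to dock +x, nothing touches yet but the floor. From here it slides forward between two guide walls, 8 mm high, 68 mm apart at dock x -75 and 51.5 mm at x -30, which lead into the jaws. Axes as the dock's.
- dock_home (a point): Point on the floor at dock x +34: middle of where the plate's centre may lie at home. Catch and black stop block (15 mm high; the bow passes above it) are one clamped unit, set up to 8 mm either way along x, different each time and not reported, so true home is within 9 mm of this point and must be felt. The brass plunger on the stop pushes the plate back with 2 to 5 N over the last 6 mm.
- catch (a joint): Red sprung catch on the dock's left (+y) side, near dock x -20 (with the stop). 0 = fully out (nose juts 9 mm into the channel); the entering plate pushes it aside to about 0.006 m, where it stays while the plate's side passes; it snaps back to 0 behind the plate's tail at home. Past the click 2 mm remain to the rigid stop. Pushing takes 3 to 10 N; a sharp rise beyond that is the stop.
- jar: Small blue glass jar with a metal lid, 44 mm across, 46 mm high, loose bystander; origin centre of its underside.
- fuselage: Tan plastic aircraft fuselage half, about 140 mm long, 42 mm high at the fin, loose bystander; origin at its underside, x to the nose.
- bender: Brass photo-etch bending tool, 90 x 44 mm, 23 mm high, loose bystander; origin centre of its underside.
- tweezers: Chrome steel tweezers lying flat, 126 mm long, 8 mm high, loose bystander; origin at its middle on the desk.

How it is judged (in metres and radians):
On the way:
1. the plate lies on the channel floor, its nose in the dovetail jaws, and holds the catch pushed aside (x of hull in the frame of dock between -0.035 and 0.02 m and y of hull in the frame of dock between -0.003 and 0.003 m and z of hull in the frame of dock between 0.01 and 0.0145 m and angle between the x axis of hull and the x axis of dock, either way round below 0.06 rad and value of joint catch above 0.0025 m), for 0.1 s.
At the end, for the whole second after the job is handed in: Plate on the floor of the dovetail, straight (3 mm sideways, 0.06 rad), bow first (bow over 100 mm past the jaw entrance), its centre 23.5 to 44.5 mm past that entrance, the catch snapped out behind its tail (within 1.5 mm of fully out); hull at rest and released (x of hull in the frame of dock between 0.0235 and 0.0445 m and y of hull in the frame of dock between -0.003 and 0.003 m and z of hull in the frame of dock between 0.01 and 0.0145 m and angle between the x axis of hull and the x axis of dock, either way round below 0.06 rad and x of hull_bow in the frame of dock above 0.1 m and value of joint catch below 0.0015 m and linear speed of hull below 0.01 m/s and contact force between the fingers and hull below 0.1 N); the robot touches nothing.
It fails at once if the plate, its nose in the dovetail jaws, is forced against the dock with more than 40 N in all (x of hull in the frame of dock above -0.04 m and contact force between hull and dock above 40 N).
It fails at once if a bystander is moved by more than 20 mm (distance of any of jar, fuselage, bender, tweezers from where it was at the start of the episode above 0.02 m).
It also fails if it takes over 48 s, if anything falls off the work surface, if the arm or the gripper's body presses on something with over 40 N, if the wrist force passes 120 N, or if a joint passes its speed limit or range.

### The arm

A 7-joint arm with a two-finger parallel gripper is mounted at the origin on the work surface. World frame = base frame: x ahead of the robot, y to its left, z up, the work surface at z = 0. Lengths are in mm, angles in rad, forces in N, time in s.
With the tool pointing down it reaches from about 350 to 775 mm from the base axis. Payload 3.1 kg.
Tool frame: the origin (TCP) lies on the front face of the gripper's body, between the roots of the fingers; the fingertips stand 73 mm ahead of it and the grasp point (between the pads) lies 54 mm ahead of it; z points along the fingers, y is the line along which they close (so a half turn about z gives the same grasp; the last joint's range is limited). The gripper opens to 85 mm and grips with 20 to 120 N. Pads are 22 mm wide; open, the fingers measure 114 mm over their backs; the gripper's body (76 mm by 85 mm) begins 54 mm behind the grasp point. The pads swing forward as they close: fully open they stand 13 mm farther back than shut.
Start: joints at [1.227, 0.311, 0.014, 1.512, -0.004, 1.319, -0.027], TCP at [163.515, -525.146, 303.904] pointing down, gripper open.
Joint ranges: [-2.7, 2.7], [-0.3, 1.91], [-1.27, 1.3], [0.12, 2.57], [-1.44, 4.58], [0.2, 2.03], [-3.05, 3.05]. Speed limits (rad/s): [2.79, 2.79, 3.14, 3.14, 3.14, 3.14, 3.14].

### API

Orientations are given as a unit quaternion [x, y, z, w].
In Python, from station import observe, camera, hand_in, search_frame, silhouettes gives the robot as it stands.
- The arm moves only by the tool play_rows, never from a script. Its argument "increments" is text: rows parted by semicolons, each of 4 numbers parted by spaces: the shift along the tool's x, y, z in m, then the turn about the tool's z in degrees. A call has 1 to 10 rows; each row shifts and turns the commanded pose from where the row before left it, along the tool's axes as they then stand; what a row does not reach is not made up. A row lasts 1/12 s, in which the tool goes at most 41.7 mm and 7.16 degrees, less where a joint would pass 70% of its speed; a pose out of reach is approached as far as the arm can. A call is refused whole if a number of a shift passes 0.0417 or a number of a turn 7.16, either way. A call with a gripper value outside its range is refused whole. "grip" is the opening, from 0 (shut) to 1 (fully open), set as the call begins (left out, the last holds). The fingers move at their own pace and stop on an object; "force" is the grip in N (left out, the last holds). Time passes only in rows, so rows that do not move let the fingers close. It gives the time, the measured TCP pose, the force, the opening and the grip force at its end, in the units of the state.
- observe(): the state, without advancing time (a new reading comes with each control period).
- camera(name): name is "scene" or "top" or "wrist"; returns a dict with "color" (480x640x3 uint8, red, green, blue), "z_map" (480x640 float32, mm along the optical axis (not along the pixel's ray), 0 where there is no reading), "fx", "fy", "cx", "cy" (pixels), "world_from_camera" (4x4, takes a point from camera to world coordinates). Camera axes: x right, y up, looking along -z (the intrinsics and any distortion apply to the point x, -y, -z); pixel columns grow to the right and rows downward; lengths in mm; the calibration is good to about 2 mm. A picture is of the moment at which its call begins.
- hand_in(): hands the job in; it is judged then, once.
Trained networks look in the newest picture that a camera, given by its name, has taken for a name from the list of things; names that differ only in an ending like _2 or _b are one class to them, and where a whole thing is asked for, a point or a joint stands for the part that bears it (a point fixed in the world has none). Each returns a list of dicts, best first, with "confidence" (0 to 1); they miss things now and then, are a little off and sometimes report something else, mostly with a low value. They report only what shows in the picture. A call takes as long as a camera call.
- search_frame(query, camera): "xy" ([column, row] in pixels, amid what is visible of it).
- silhouettes(query, camera): "region" (480x640 bool, what is visible of it) and "xy" ([column, row] in pixels, amid what is visible of it).
The state is a dict: "clock": time; "qpos": joint angles; "joint_vel": joint speeds; "effort": joint torques, N m; "position": TCP position; "tcp_rot": TCP orientation; "wrist_force": force on the tool from outside, world axes, zero at the start; "torque": the same for the moment, N m; "finger_gap": opening from 0.0 (shut) to 1.0 (fully open); "grasp_force": force on a finger pad.
Only numpy, scipy, OpenCV 4.12 (cv2) and the standard library are available. Lean on these libraries where they do the work, as an engineer would, in place of code of your own. Each camera call takes 0.05 s, during which the arm holds its last target. There are 200 camera calls.

## Working session

There is one attempt and no reset: what is moved stays moved. The work goes in short steps, Python scripts to look and compute and a tool call to move; the robot and the scene stay as the last step left them, time stands still between calls to the robot, and variables do not carry over. Pictures are saved under pics/ and viewed, at most 10 in all, crops included, and the job is handed in when it is done.

Besides the shell and the picture viewer there is one more tool, called after "Call:" by a JSON object that holds its "op" and its "data". play_rows: Moves the arm, as the interface text tells. Its arguments: {"type":"object","properties":{"increments":{"type":"string"},"grip":{"type":"number"},"force":{"type":"number"}},"required":["increments"]}

```bash
mkdir -p pics; ls; python3 - <<'E'
from station import *
import cv2
s=observe();print(s)
for n in("top","scene"):
    c=camera(n);cv2.imwrite(f"pics/{n}0.png",c["color"][:,:,::-1]);print(n,c["fx"],c["cx"],c["cy"],c["world_from_camera"].round(3).tolist())
    for q in("hull","dock","catch","jar","fuselage","bender","tweezers","hull_bow"):
        r=search_frame(q,n);print(q,[(x["xy"],round(x["confidence"],2)) for x in r[:2]])
E
```

```text
pics
{'clock': 0.0, 'qpos': array([ 1.22732631,  0.31172604,  0.01399141,  1.5130789 , -0.00440247,
        1.3191884 , -0.02719604]), 'joint_vel': array([-7.07230747e-04, -8.03834679e-06,  2.37052717e-04, -5.56398586e-04,
       -2.00163502e-04, -2.78521438e-03, -7.11638891e-05]), 'effort': array([-7.66570556e-04, -3.79912984e+01,  1.45381317e-01, -2.30589277e+01,
        1.20377209e-02,  1.36037660e-02,  4.39406207e-06]), 'position': array([ 163.31687348, -524.60196865,  302.81184398]), 'tcp_rot': array([ 9.88631685e-01,  1.50352875e-01, -2.24611014e-04, -1.16347050e-03]), 'wrist_force': array([-0.02200002,  0.28907132, -0.40149104]), 'torque': array([-0.01657538,  0.02155065, -0.03695627]), 'grasp_force': 0.0, 'finger_gap': 1.0004428808703076}
top 474.9621975247909 316.61138372963336 245.46268317067265 [[-0.025, 0.986, -0.162, 407.278], [-0.999, -0.028, -0.017, -58.316], [-0.021, 0.162, 0.987, 916.877], [0.0, 0.0, 0.0, 1.0]]
hull [([432.8, 235.6], 0.65)]
dock [([229.5, 281.8], 0.72)]
catch [([239.2, 268.3], 0.54), ([343.2, 318.2], 0.26)]
jar [([286.9, 170.7], 0.89)]
fuselage [([395.0, 163.7], 0.65)]
bender [([216.2, 169.4], 0.77), ([226.2, 285.3], 0.35)]
tweezers [([240.8, 264.9], 0.67), ([341.9, 323.7], 0.46)]
hull_bow [([431.2, 237.4], 0.84)]
scene 458.58055864814696 313.4974514296467 233.25051097085802 [[-0.878, -0.335, 0.342, 785.758], [0.479, -0.62, 0.621, 385.296], [0.004, 0.709, 0.705, 580.5], [0.0, 0.0, 0.0, 1.0]]
hull [([247.4, 189.9], 0.77), ([377.0, 325.9], 0.58)]
dock [([402.6, 340.0], 0.69)]
catch [([378.3, 326.2], 0.49), ([403.6, 340.3], 0.27)]
jar [([237.3, 329.4], 0.62)]
fuselage [([184.6, 244.4], 0.56), ([400.7, 341.0], 0.55)]
bender [([270.2, 434.3], 0.91)]
tweezers [([341.4, 235.3], 0.58), ([248.8, 185.6], 0.26)]
hull_bow [([252.8, 188.6], 0.83)]
```

View pics/top0.png

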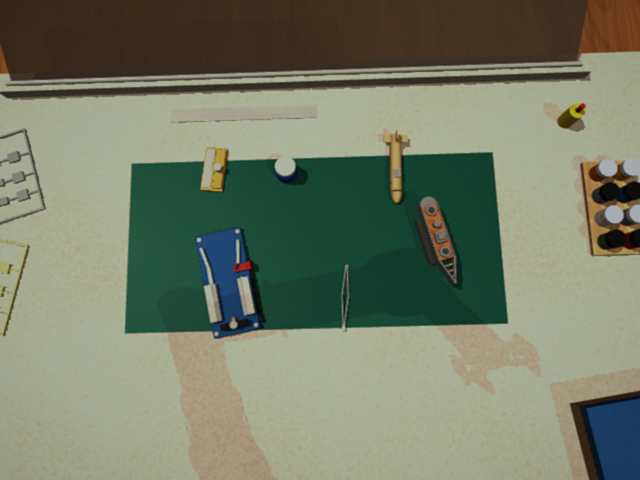

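View pics/scene0.png

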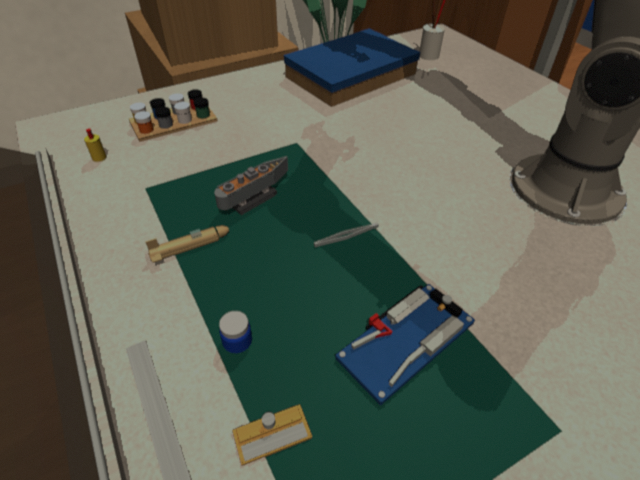

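The top view shows the dock at about (228,282), with its stop at the lower end near (233,325) and its apron at the top. The hull is at about (438,240) with its bow down at (456,282). Both point roughly along world -x. Next I'll fit metric poses.

```bash
cat > h.py <<'E'
from station import *
import numpy as np, cv2
def cloud(c):
    v,u=np.mgrid[0:480,0:640]; z=c["z_map"].astype(float)
    p=np.stack([(u-c["cx"])/c["fx"]*z,-(v-c["cy"])/c["fy"]*z,-z],-1)
    T=c["world_from_camera"]; P=p@T[:3,:3].T+T[:3,3]; P[z<=0]=np.nan
    return P
E
python3 - <<'E'
from h import *
c=camera("top");P=cloud(c)
print("desk z",np.nanmedian(P[200:320:5,280:330:5,2]))
for q in("hull","dock"):
    s=silhouettes(q,"top")[0];m=s["region"];p=P[m];p=p[~np.isnan(p[:,0])]
    print(q,s["confidence"],m.sum(),np.percentile(p[:,2],[2,25,50,75,98]).round(1))
    k=p[(p[:,2]>(40 if q=="hull" else 6))]
    r=cv2.minAreaRect(k[:,:2].astype(np.float32));print(r, cv2.boxPoints(r).round(1).tolist())
    if q=="hull":
        d=k[:,:2]-k[:,:2].mean(0);w,V=np.linalg.eigh(d.T@d);a=V[:,1];a*=-np.sign(a[0]);t=d@a
        print("axis",a,np.degrees(np.arctan2(a[1],a[0])),"mean",k.mean(0),t.min(),t.max())
        print("bow",k[t.argmax()],"stern",k[t.argmin()])
# colour blue mask for dock
h=cv2.cvtColor(c["color"],cv2.COLOR_RGB2HSV)
b=(cv2.inRange(h,(100,120,40),(125,255,255))>0); b[:, :180]=0;b[:,280:]=0;b[:220]=0
k=P[b];k=k[(k[:,2]>5)&(k[:,2]<25)];print("blue n",len(k),np.median(k[:,2]));r=cv2.minAreaRect(k[:,:2].astype(np.float32));print(r,cv2.boxPoints(r).round(1).tolist())
for q in("jar","fuselage","bender","tweezers"):
    s=silhouettes(q,"top")
    if s: print(q,np.nanmin(P[s[0]["region"]],0).round(),np.nanmax(P[s[0]["region"]],0).round())
E
```

```text
desk z 0.05061196652707167
hull 0.79 1981 [ 3.4 34.9 51.5 54.5 66.2]
((554.8983154296875, -270.24237060546875), (167.77467346191406, 32.7309684753418), 14.294242858886719) [[469.6000061035156, -275.1000061035156], [477.6000061035156, -306.79998779296875], [640.2000122070312, -265.3999938964844], [632.0999755859375, -233.6999969482422]]
axis [-0.96649423 -0.25668835] -165.12634924394985 mean [ 563.25277059 -266.72500798   53.64560951] -74.91284767080619 92.86230106588
bow [ 473.65255962 -291.12897655   50.20820357] stern [ 636.01188401 -248.83722858   49.68829807]
dock 0.88 5059 [ 7.6 10.8 12.3 18.5 27.8]
((491.7570495605469, 127.45642852783203), (199.1999969482422, 96.89851379394531), 11.58205795288086) [[384.5, 154.89999389648438], [403.8999938964844, 60.0], [599.0999755859375, 100.0], [579.5999755859375, 194.89999389648438]]
blue n 3054 11.51594817732007
((491.4455871582031, 130.92251586914062), (199.91465759277344, 89.86860656738281), 11.195138931274414) [[384.70001220703125, 155.60000610351562], [402.1000061035156, 67.4000015258789], [598.2000122070312, 106.30000305175781], [580.7999877929688, 194.39999389648438]]
jar [685.  -8.  -3.] [737.  34.  49.]
fuselage [ 637. -229.   -3.] [ 777. -180.   43.]
bender [673. 133.  -6.] [772. 187.  25.]
tweezers [ 394. -101.   -2.] [471. -87.  11.]
```

Call:
{"op": "play_rows", "data": {"increments": "0 0 0 2.9;0.0375 -0.0124 0 0;0.0375 -0.0124 0 0;0.0375 -0.0124 0 0;0.0375 -0.0124 0 0;0.0375 -0.0124 0 0;0.0375 -0.0124 0 0;0.0375 -0.0124 0 0;0.0375 -0.0124 0 0;0.0375 -0.0124 0 0", "grip": 1}}

```text
clock: 2.08
position: [464.1, -331.9, 304.1]
tcp_rot: [0.992, 0.125, 0.0, 0.0]
wrist_force: [0.9, -0.2, 0.0]
finger_gap: 1.001
grasp_force: 0.0
```

Call:
{"op": "play_rows", "data": {"increments": "0.0375 -0.0124 0 0;0.0375 -0.0124 0 0;0.0375 -0.0124 0 0;0 0 0.03 0;0 0 0.03 0;0 0 0.02 0;0 0 0 0;0 0 0 0"}}

```text
clock: 2.75
position: [561.7, -269.1, 222.8]
tcp_rot: [0.992, 0.125, -0.001, -0.001]
wrist_force: [0.5, 0.9, 0.5]
finger_gap: 0.999
grasp_force: 0.0
```

```bash
python3 - <<'E'
from h import *
o=observe();print(o["position"])
c=camera("wrist");P=cloud(c);cv2.imwrite("pics/w1.png",c["color"][:,:,::-1])
s=silhouettes("hull","wrist");print([(x["xy"],x["confidence"],x["region"].sum()) for x in s])
p=P[s[0]["region"]];p=p[~np.isnan(p[:,0])];k=p[(p[:,2]>45)&(p[:,2]<75)]
r=cv2.minAreaRect(k[:,:2].astype(np.float32));print(r)
E
```

```text
[ 561.72900708 -269.06289855  222.83081342]
[([321.4, 225.4], 0.76, np.int64(13135))]
((556.0872192382812, -272.2600402832031), (168.200927734375, 32.04485321044922), 14.646712303161621)
```

View pics/w1.png

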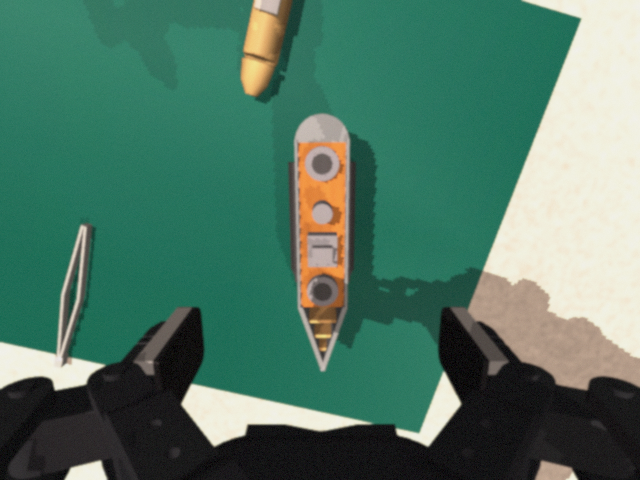

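The hull is centred between the fingers, at columns 203 to 440 with its mid line at about 322, and aligned with them. The bow is at (322,368), toward the image bottom. I'll descend and grip.

Call:
{"op": "play_rows", "data": {"increments": "0.0018 0.0008 0.03 0;0 0 0.035 0;0 0 0.035 0;0 0 0.02 0;0 0 0.006 0;0 0 0 0;0 0 0 0"}}

```text
clock: 3.43
position: [566.0, -270.2, 100.3]
tcp_rot: [0.992, 0.125, 0.002, 0.001]
wrist_force: [0.1, -0.5, -0.6]
finger_gap: 1.003
grasp_force: 0.0
```

Call:
{"op": "play_rows", "data": {"increments": "0 0 0 0;0 0 0 0;0 0 0 0;0 0 0 0;0 0 0 0;0 0 0 0;0 0 0 0;0 0 0 0;0 0 0 0;0 0 0 0", "grip": 0, "force": 60}}

```text
clock: 4.27
position: [565.1, -269.6, 99.0]
tcp_rot: [0.992, 0.125, 0.001, 0.0]
wrist_force: [0.1, 0.3, 5.4]
finger_gap: 0.363
grasp_force: 61.8
```

Call:
{"op": "play_rows", "data": {"increments": "0 0 -0.01 0;0 0 -0.025 0;0 0 -0.03 0;0 0 -0.015 3.2;0.0087 -0.037 0 0;0.0087 -0.037 0 0;0.0087 -0.037 0 0;0.0087 -0.037 0 0;0.0087 -0.037 0 0;0.0087 -0.037 0 0"}}

```text
clock: 5.1
position: [571.1, -40.0, 177.1]
tcp_rot: [0.995, 0.097, -0.001, -0.0]
wrist_force: [-0.1, 0.2, -2.6]
finger_gap: 0.367
grasp_force: 61.0
```

Call:
{"op": "play_rows", "data": {"increments": "0.0087 -0.037 0 0;0.0087 -0.037 0 0;0.0087 -0.037 0 0;0.0087 -0.037 0 0;0.0087 -0.037 0 0;0 0 0 0;0 0 0 0;0 0 0 0"}}

```text
clock: 5.77
position: [578.4, 147.8, 177.0]
tcp_rot: [0.995, 0.098, -0.001, 0.001]
wrist_force: [0.8, -0.7, -3.1]
finger_gap: 0.364
grasp_force: 60.9
```

```bash
python3 - <<'E'
from h import *
o=observe();print(o["position"],o["tcp_rot"],o["wrist_force"],o["finger_gap"],o["grasp_force"])
c=camera("top");P=cloud(c);w=camera("wrist");W=cloud(w)
cv2.imwrite("pics/t2.png",np.hstack([c["color"][140:400,130:400],cv2.resize(w["color"],(347,260))])[:,:,::-1])
for n,Q in(("top",P),("wrist",W)):
    for q in("hull","dock"):
        s=silhouettes(q,n)
        if not s: print(n,q,"none");continue
        p=Q[s[0]["region"]];p=p[~np.isnan(p[:,0])]
        k=p[(p[:,2]>125)] if q=="hull" else p[(p[:,2]>6)&(p[:,2]<40)]
        if len(k)>9:print(n,q,len(k),np.percentile(k[:,2],[5,50,95]).round(1),cv2.minAreaRect(k[:,:2].astype(np.float32)))
E
```

```text
[578.44058565 147.82726985 176.97339868] [ 9.95186134e-01  9.79913745e-02 -1.22152244e-03  8.70563901e-04] [ 0.82283176 -0.69760338 -3.07485437] 0.3635055893825231 60.876684486866
top hull 692 [126.9 131.4 138.8] ((568.8646850585938, 138.46609497070312), (165.53993225097656, 44.778045654296875), 1.4790140390396118)
top dock 4109 [ 8.8 12.5 26.7] ((491.681884765625, 127.64926147460938), (199.30079650878906, 97.47115325927734), 11.257469177246094)
wrist hull 31732 [130.  131.8 145.1] ((600.63525390625, 149.72265625), (105.9566421508789, 33.26166534423828), 11.05461597442627)
wrist dock 2928 [11.4 13.1 26.6] ((526.496826171875, 136.51486206054688), (132.1299285888672, 89.91761016845703), 11.100199699401855)
```

View pics/t2.png

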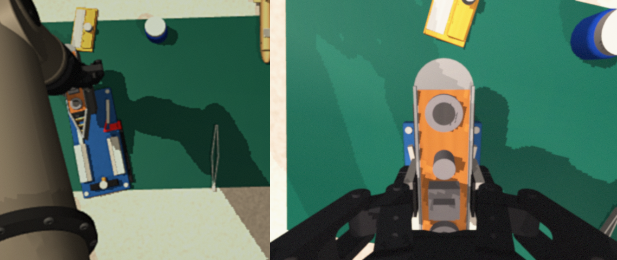

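The hull is in the grip and its yaw matches the dock's to about 0.1° (both near 11.1°). In the top crop it hovers over the apron. I'll lower it now, a little further back.

Call:
{"op": "play_rows", "data": {"increments": "0.005 0.0003 0.02 0;0 0 0.02 0;0 0 0.015 0;0 0 0.005 0;0 0 0 0;0 0 0 0;0 0 0 0"}}

```text
clock: 6.65
position: [585.2, 149.2, 119.3]
tcp_rot: [0.995, 0.097, 0.001, -0.0]
wrist_force: [0.3, -0.9, -2.7]
finger_gap: 0.36
grasp_force: 61.0
```

Call:
{"op": "play_rows", "data": {"increments": "0 0 0.001 0;0 0 0.001 0;0 0 0.001 0;0 0 0 0;0 0 0 0"}}

```text
clock: 7.07
position: [584.1, 149.0, 114.9]
tcp_rot: [0.995, 0.098, -0.0, 0.0]
wrist_force: [-0.5, 0.1, -1.8]
finger_gap: 0.364
grasp_force: 61.0
```

Call:
{"op": "play_rows", "data": {"increments": "0 0 0.001 0;0 0 0.001 0;0 0 0.001 0;0 0 0 0;0 0 0 0"}}

```text
clock: 7.48
position: [584.1, 149.0, 111.7]
tcp_rot: [0.995, 0.098, -0.0, 0.0]
wrist_force: [0.1, -0.3, -2.5]
finger_gap: 0.363
grasp_force: 61.0
```

Call:
{"op": "play_rows", "data": {"increments": "0 0 0.0007 0;0 0 0 0;0 0 0 0"}}

```text
clock: 7.73
position: [584.1, 149.0, 111.2]
tcp_rot: [0.995, 0.098, -0.0, 0.0]
wrist_force: [0.2, 0.3, -2.2]
finger_gap: 0.368
grasp_force: 61.0
```

Call:
{"op": "play_rows", "data": {"increments": "0 0 0.0007 0;0 0 0 0;0 0 0 0"}}

```text
clock: 7.98
position: [584.3, 149.1, 111.1]
tcp_rot: [0.995, 0.098, 0.0, 0.0]
wrist_force: [-1.9, -0.4, 0.8]
finger_gap: 0.362
grasp_force: 61.5
```

Call:
{"op": "play_rows", "data": {"increments": "-0.004 0 0 0;-0.004 0 0 0;-0.004 0 0 0;-0.004 0 0 0;-0.004 0 0 0;0 0 0 0;0 0 0 0"}}

```text
clock: 8.57
position: [564.0, 145.2, 111.0]
tcp_rot: [0.995, 0.098, -0.0, 0.0]
wrist_force: [-1.2, 0.1, 4.2]
finger_gap: 0.367
grasp_force: 61.7
```

Call:
{"op": "play_rows", "data": {"increments": "-0.003 0 0 0;-0.003 0 0 0;-0.003 0 0 0;0 0 0 0;0 0 0 0"}}

```text
clock: 8.98
position: [556.0, 144.4, 111.0]
tcp_rot: [0.995, 0.098, 0.001, -0.001]
wrist_force: [3.5, 2.5, 2.4]
finger_gap: 0.364
grasp_force: 61.7
```

```bash
python3 - <<'E'
from h import *
o=observe();p=o["position"];print(p,o["wrist_force"],o["torque"])
c=camera("scene");cv2.imwrite("pics/s3.png",cv2.resize(c["color"][240:420,300:520],None,fx=3,fy=3,interpolation=cv2.INTER_CUBIC)[:,:,::-1])
E
```

```text
[556.04405322 144.3703263  111.00965401] [3.4608547  2.53470068 2.3825594 ] [ 0.51928928 -0.54314524 -0.02612787]
```

View pics/s3.png

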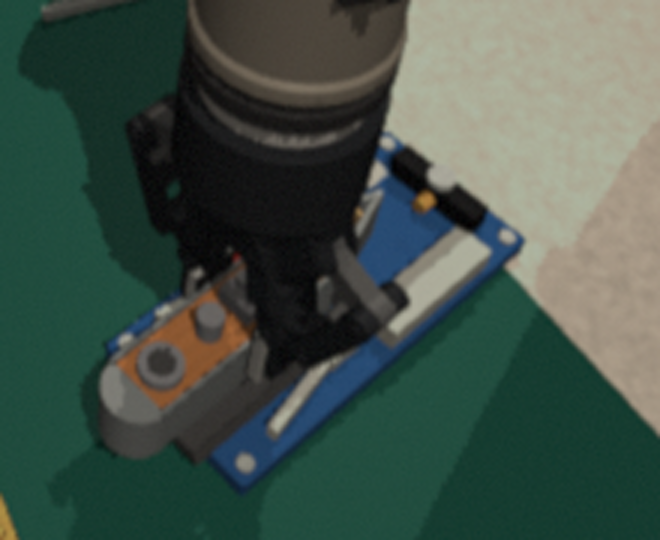

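The plate lies on the apron between the guide walls, and the nose has reached the catch and guide. Contact forces are small: about 4 N along the push and about 2 N sideways. I'll continue in small steps.

Call:
{"op": "play_rows", "data": {"increments": "-0.002 -0.0005 0 0;-0.002 0 0 0;0 0 0 0;0 0 0 0"}}

```text
clock: 9.37
position: [552.4, 143.8, 111.0]
tcp_rot: [0.995, 0.098, 0.001, -0.001]
wrist_force: [4.4, 2.8, 2.2]
finger_gap: 0.363
grasp_force: 61.8
```

Call:
{"op": "play_rows", "data": {"increments": "-0.002 0 0 0;-0.002 0 0 0;0 0 0 0;0 0 0 0"}}

```text
clock: 9.7
position: [548.5, 143.1, 111.0]
tcp_rot: [0.995, 0.098, 0.001, -0.001]
wrist_force: [4.6, 3.5, 3.2]
finger_gap: 0.361
grasp_force: 61.7
```

Call:
{"op": "play_rows", "data": {"increments": "-0.002 -0.0003 0 0;-0.002 0 0 0;0 0 0 0;0 0 0 0"}}

```text
clock: 10.03
position: [545.2, 142.6, 111.1]
tcp_rot: [0.995, 0.098, 0.002, -0.001]
wrist_force: [4.7, 3.9, 1.7]
finger_gap: 0.361
grasp_force: 61.5
```

Call:
{"op": "play_rows", "data": {"increments": "-0.002 0 0 0;-0.002 0 0 0;0 0 0 0;0 0 0 0"}}

```text
clock: 10.37
position: [540.5, 141.7, 111.0]
tcp_rot: [0.995, 0.098, 0.001, -0.0]
wrist_force: [3.9, 3.1, 4.2]
finger_gap: 0.367
grasp_force: 61.8
```

```bash
cat > q.py <<'E'
from h import *
o=observe();p=o["position"];s,k=.19423,.98096
d=np.array([-k,-s,0]);l=np.array([s,-k,0]);O=np.array([491.4,130.9,0]);q=o["tcp_rot"]
print("hull x~%.1f lat %.2f z %.1f yaw %.2f | push %.1f side %.1f up %.1f | torque"%((p-O)@d+1.4,p@l,p[2],np.degrees(2*np.arctan2(q[1],q[0])),-o["wrist_force"]@d,o["wrist_force"]@l,o["wrist_force"][2]),o["torque"].round(2),o["grasp_force"])
E
python3 q.py
```

```text
hull x~-48.8 lat -34.02 z 111.0 yaw 11.20 | push 4.5 side -2.3 up 4.2 | torque [ 0.7  -0.83 -0.07] 61.79752975702286
```

Call:
{"op": "play_rows", "data": {"increments": "-0.002 0 -0.0003 0;-0.002 0 0 0;0 0 0 0;0 0 0 0"}}

```text
clock: 10.7
position: [536.0, 140.7, 111.0]
tcp_rot: [0.995, 0.098, 0.0, -0.0]
wrist_force: [3.3, 2.9, 4.0]
finger_gap: 0.364
grasp_force: 61.8
```

Call:
{"op": "play_rows", "data": {"increments": "-0.002 0 0 0;-0.002 0 0 0;0 0 0 0;0 0 0 0"}}

```text
clock: 11.03
position: [532.1, 139.9, 111.0]
tcp_rot: [0.995, 0.098, 0.0, -0.0]
wrist_force: [2.7, 3.8, 4.5]
finger_gap: 0.36
grasp_force: 61.8
```

```bash
python3 q.py
```

```text
hull x~-40.3 lat -33.91 z 111.0 yaw 11.21 | push 3.4 side -3.2 up 4.5 | torque [ 0.83 -0.69  0.02] 61.82656109333038
```

Into the jaws. I'll keep the same pace and watch the force.

Call:
{"op": "play_rows", "data": {"increments": "-0.002 -0.0003 -0.0003 0;-0.002 0 0 0;0 0 0 0;0 0 0 0"}}

```text
clock: 11.37
position: [527.8, 139.1, 111.0]
tcp_rot: [0.995, 0.098, -0.0, -0.0]
wrist_force: [1.4, 2.9, 2.5]
finger_gap: 0.363
grasp_force: 61.7
```

Call:
{"op": "play_rows", "data": {"increments": "-0.002 0 0 0;-0.002 0 0 0;0 0 0 0;0 0 0 0"}}

```text
clock: 11.7
position: [523.8, 138.3, 111.0]
tcp_rot: [0.995, 0.098, -0.0, 0.0]
wrist_force: [2.2, 3.5, 3.2]
finger_gap: 0.364
grasp_force: 61.7
```

Call:
{"op": "play_rows", "data": {"increments": "-0.002 0 0 0;-0.002 0 0 0;0 0 0 0;0 0 0 0"}}

```text
clock: 12.03
position: [519.9, 137.5, 111.0]
tcp_rot: [0.995, 0.098, -0.0, 0.0]
wrist_force: [2.1, 3.6, 2.7]
finger_gap: 0.364
grasp_force: 61.7
```

```bash
python3 q.py
```

```text
hull x~-27.8 lat -33.90 z 111.0 yaw 11.20 | push 2.8 side -3.1 up 2.7 | torque [ 0.78 -0.61  0.  ] 61.68552249670029
```

Call:
{"op": "play_rows", "data": {"increments": "-0.002 -0.0003 0 0;-0.002 0 0 0;-0.002 0 0 0;-0.002 0 0 0;-0.002 0 0 0;0 0 0 0;0 0 0 0"}}

```text
clock: 12.62
position: [510.0, 135.6, 111.0]
tcp_rot: [0.995, 0.097, -0.0, 0.0]
wrist_force: [2.2, 3.4, 2.6]
finger_gap: 0.37
grasp_force: 61.7
```

Call:
{"op": "play_rows", "data": {"increments": "-0.002 0 0 0;-0.002 0 0 0;-0.002 0 0 0;-0.002 0 0 0;-0.002 0 0 0;0 0 0 0;0 0 0 0"}}

```text
clock: 13.2
position: [500.2, 133.7, 111.0]
tcp_rot: [0.995, 0.098, -0.0, 0.0]
wrist_force: [2.6, 2.1, 2.7]
finger_gap: 0.362
grasp_force: 61.6
```

Call:
{"op": "play_rows", "data": {"increments": "-0.002 0 0 0;-0.002 0 0 0;-0.002 0 0 0;-0.002 0 0 0;-0.002 0 0 0;0 0 0 0;0 0 0 0"}}

```text
clock: 13.78
position: [490.2, 131.7, 110.9]
tcp_rot: [0.995, 0.097, -0.001, 0.0]
wrist_force: [1.8, 2.9, 2.4]
finger_gap: 0.365
grasp_force: 61.6
```

```bash
python3 q.py
```

```text
hull x~2.4 lat -34.00 z 110.9 yaw 11.19 | push 2.3 side -2.5 up 2.4 | torque [ 0.55 -0.54  0.05] 61.561514139175415
```

Call:
{"op": "play_rows", "data": {"increments": "-0.002 0 0 0;-0.002 0 0 0;-0.002 0 0 0;-0.002 0 0 0;-0.002 0 0 0;-0.002 0 0 0;0 0 0 0;0 0 0 0"}}

```text
clock: 14.45
position: [478.1, 129.3, 111.0]
tcp_rot: [0.995, 0.097, -0.001, 0.0]
wrist_force: [0.9, 1.0, 0.9]
finger_gap: 0.368
grasp_force: 61.4
```

Call:
{"op": "play_rows", "data": {"increments": "-0.001 0 0 0;-0.001 0 0 0;0 0 0 0;0 0 0 0"}}

```text
clock: 14.78
position: [476.8, 129.1, 111.0]
tcp_rot: [0.995, 0.097, -0.0, 0.0]
wrist_force: [2.9, 1.2, -0.7]
finger_gap: 0.364
grasp_force: 61.4
```

Call:
{"op": "play_rows", "data": {"increments": "-0.001 0 0 0;-0.001 0 0 0;0 0 0 0;0 0 0 0"}}

```text
clock: 15.12
position: [474.7, 128.7, 111.0]
tcp_rot: [0.995, 0.097, -0.0, 0.0]
wrist_force: [2.4, 0.6, -1.5]
finger_gap: 0.366
grasp_force: 61.3
```

Call:
{"op": "play_rows", "data": {"increments": "-0.001 0 0 0;-0.001 0 0 0;0 0 0 0;0 0 0 0"}}

```text
clock: 15.45
position: [472.6, 128.3, 111.0]
tcp_rot: [0.995, 0.097, -0.0, 0.0]
wrist_force: [3.2, 1.5, -1.0]
finger_gap: 0.364
grasp_force: 61.2
```

```bash
python3 q.py
```

```text
hull x~20.3 lat -34.06 z 111.0 yaw 11.19 | push 3.5 side -0.8 up -1.0 | torque [ 0.31 -0.66  0.  ] 61.21634602546692
```

Call:
{"op": "play_rows", "data": {"increments": "-0.001 0 0 0;-0.001 0 0 0;0 0 0 0;0 0 0 0"}}

```text
clock: 15.78
position: [470.7, 127.9, 111.0]
tcp_rot: [0.995, 0.097, -0.0, 0.0]
wrist_force: [2.6, 1.1, -0.8]
finger_gap: 0.367
grasp_force: 61.1
```

Call:
{"op": "play_rows", "data": {"increments": "-0.001 0 0 0;-0.001 0 0 0;0 0 0 0;0 0 0 0"}}

```text
clock: 16.12
position: [469.0, 127.6, 111.0]
tcp_rot: [0.995, 0.098, -0.0, 0.0]
wrist_force: [3.3, 1.0, -3.3]
finger_gap: 0.367
grasp_force: 60.9
```

```bash
python3 q.py; python3 - <<'E'
from h import *
c=camera("scene");cv2.imwrite("pics/s4.png",cv2.resize(c["color"][240:420,300:520],None,fx=3,fy=3,interpolation=cv2.INTER_CUBIC)[:,:,::-1])
E
```

```text
hull x~24.0 lat -34.08 z 111.0 yaw 11.19 | push 3.4 side -0.3 up -3.3 | torque [ 0.25 -0.84 -0.04] 60.89847922325134
```

View pics/s4.png

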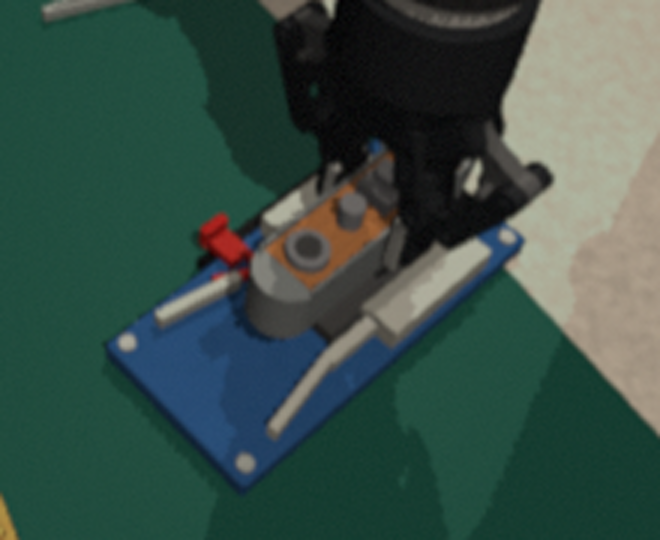

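The hull is well into the jaws, and the red catch at about (220,235) is still held aside by the plate. I'll continue in 1 mm steps.

Call:
{"op": "play_rows", "data": {"increments": "-0.001 0 0.0003 0;-0.001 0 0 0;0 0 0 0;0 0 0 0"}}

```text
clock: 16.5
position: [468.3, 127.4, 111.1]
tcp_rot: [0.995, 0.097, 0.001, -0.0]
wrist_force: [5.3, 1.8, -4.3]
finger_gap: 0.361
grasp_force: 60.7
```

Call:
{"op": "play_rows", "data": {"increments": "-0.001 0 0 0;-0.001 0 0 0;0 0 0 0;0 0 0 0"}}

```text
clock: 16.83
position: [467.0, 127.0, 111.3]
tcp_rot: [0.995, 0.097, 0.002, -0.0]
wrist_force: [5.9, 2.2, -5.2]
finger_gap: 0.366
grasp_force: 60.6
```

```bash
python3 q.py
```

```text
hull x~26.0 lat -33.91 z 111.3 yaw 11.15 | push 6.2 side -1.0 up -5.2 | torque [ 0.31 -1.57 -0.09] 60.583079159259796
```

Call:
{"op": "play_rows", "data": {"increments": "-0.001 0 0.0003 0;0 0 0 0;0 0 0 0;0 0 0 0"}}

```text
clock: 17.17
position: [466.7, 127.0, 111.3]
tcp_rot: [0.995, 0.097, 0.003, -0.0]
wrist_force: [8.1, 1.9, -5.1]
finger_gap: 0.365
grasp_force: 60.6
```

Call:
{"op": "play_rows", "data": {"increments": "-0.001 0 0.0003 0;0 0 0 0;0 0 0 0;0 0 0 0"}}

```text
clock: 17.5
position: [466.5, 126.9, 111.3]
tcp_rot: [0.995, 0.097, 0.004, -0.001]
wrist_force: [8.0, 2.3, -4.2]
finger_gap: 0.366
grasp_force: 60.7
```

```bash
python3 q.py
```

```text
hull x~26.6 lat -33.84 z 111.3 yaw 11.14 | push 8.3 side -0.7 up -4.2 | torque [ 0.3  -1.88 -0.09] 60.73655515909195
```

```bash
python3 - <<'E'
from h import *
c=camera("scene");cv2.imwrite("pics/s5.png",cv2.resize(c["color"][270:380,340:470],None,fx=5,fy=5,interpolation=cv2.INTER_CUBIC)[:,:,::-1])
E
```

```text
(no output)
```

View pics/s5.png

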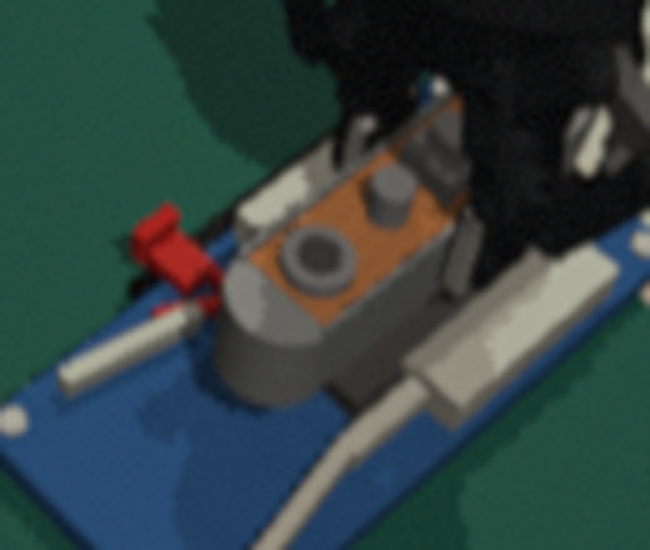

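```bash
python3 - <<'E'
from h import *
def red(im):
    h=cv2.cvtColor(im,cv2.COLOR_BGR2HSV);m=((h[...,0]<6)|(h[...,0]>174))&(h[...,1]>170)&(h[...,2]>70)
    m[:270]=0;m[380:]=0;m[:,:340]=0;m[:,440:]=0
    v,u=np.nonzero(m);return len(u),u.min(),u.max(),v.min(),v.max(),u[v<=v.min()+4].mean()
print(red(cv2.imread("pics/scene0.png")),red(camera("scene")["color"][:,:,::-1]))
E
python3 q.py
```

```text
(198, np.int64(369), np.int64(391), np.int64(314), np.int64(336), np.float64(374.5806451612903)) (159, np.int64(367), np.int64(383), np.int64(311), np.int64(331), np.float64(371.95454545454544))
hull x~26.6 lat -33.85 z 111.3 yaw 11.14 | push 8.2 side 0.5 up -4.9 | torque [ 0.31 -1.87 -0.1 ] 60.73615103960037
```

The catch is still aside: its red blob sits about 3 px from the initial "out" position. The push is 8 N and not rising sharply, so I'll keep pressing gently.

Call:
{"op": "play_rows", "data": {"increments": "-0.001 0 0 0;0 0 0 0;0 0 0 0;0 0 0 0"}}

```text
clock: 17.93
position: [465.6, 126.6, 111.4]
tcp_rot: [0.995, 0.097, 0.004, -0.001]
wrist_force: [8.2, 2.3, -3.9]
finger_gap: 0.368
grasp_force: 60.7
```

Call:
{"op": "play_rows", "data": {"increments": "-0.001 0 0 0;0 0 0 0;0 0 0 0;0 0 0 0"}}

```text
clock: 18.27
position: [464.7, 126.5, 111.4]
tcp_rot: [0.995, 0.097, 0.004, -0.001]
wrist_force: [8.4, 1.1, -4.5]
finger_gap: 0.361
grasp_force: 60.7
```

```bash
python3 q.py
```

```text
hull x~28.4 lat -33.78 z 111.4 yaw 11.12 | push 8.4 side 0.6 up -4.5 | torque [ 0.27 -1.92 -0.16] 60.66299021244049
```

Call:
{"op": "play_rows", "data": {"increments": "-0.001 0 0 0;0 0 0 0;0 0 0 0;0 0 0 0"}}

```text
clock: 18.6
position: [463.9, 126.3, 111.4]
tcp_rot: [0.995, 0.097, 0.004, -0.001]
wrist_force: [8.5, 1.0, -4.3]
finger_gap: 0.36
grasp_force: 60.7
```

```bash
cat > r.py <<'E'
from h import *
im=camera("scene")["color"][:,:,::-1]
h=cv2.cvtColor(np.ascontiguousarray(im),cv2.COLOR_BGR2HSV);m=((h[...,0]<6)|(h[...,0]>174))&(h[...,1]>170)&(h[...,2]>70)
m[:270]=0;m[380:]=0;m[:,:340]=0;m[:,440:]=0
v,u=np.nonzero(m);print("red",len(u),u.min(),u.max(),v.min(),v.max(),u[v<=v.min()+4].mean(),"(out: 369 391 314 336 374.6)")
E
python3 q.py;python3 r.py
```

```text
hull x~29.3 lat -33.78 z 111.4 yaw 11.12 | push 8.6 side 0.7 up -4.3 | torque [ 0.3  -2.01 -0.14] 60.674126744270325
red 166 367 384 312 331 371.741935483871 (out: 369 391 314 336 374.6)
```

Call:
{"op": "play_rows", "data": {"increments": "-0.001 0 0 0;0 0 0 0;0 0 0 0;0 0 0 0"}}

```text
clock: 18.98
position: [461.5, 125.9, 111.2]
tcp_rot: [0.995, 0.097, 0.003, -0.0]
wrist_force: [5.8, 2.0, -2.0]
finger_gap: 0.366
grasp_force: 61.1
```

```bash
python3 q.py;python3 r.py
```

```text
hull x~31.7 lat -33.83 z 111.2 yaw 11.17 | push 6.1 side -0.8 up -2.0 | torque [ 0.23 -1.39 -0.04] 61.12647145986557
red 168 369 386 314 336 374.741935483871 (out: 369 391 314 336 374.6)
```

Click: the catch blob is back exactly at its "out" position and the push dropped to 6 N. I'll ease off, release and retreat upward.

Call:
{"op": "play_rows", "data": {"increments": "0.001 0 0 0;0.001 0 0 0;0 0 0 0;0 0 0 0"}}

```text
clock: 19.37
position: [462.0, 126.0, 110.9]
tcp_rot: [0.995, 0.097, 0.001, 0.0]
wrist_force: [3.2, -0.3, 4.2]
finger_gap: 0.368
grasp_force: 61.8
```

Call:
{"op": "play_rows", "data": {"increments": "0 0 0 0;0 0 0 0;0 0 0 0;0 0 0 0;0 0 0 0;0 0 0 0;0 0 0 0;0 0 0 0", "grip": 1}}

```text
clock: 20.03
position: [461.1, 126.1, 110.1]
tcp_rot: [0.995, 0.098, -0.0, 0.0]
wrist_force: [-0.5, -0.1, -0.7]
finger_gap: 1.0
grasp_force: 0.0
```

```bash
python3 q.py;python3 r.py
```

```text
hull x~32.0 lat -34.18 z 110.1 yaw 11.20 | push -0.5 side 0.0 up -0.7 | torque [-0.05 -0.    0.05] 0.0
red 150 369 384 314 336 374.46666666666664 (out: 369 391 314 336 374.6)
```

Call:
{"op": "play_rows", "data": {"increments": "0 0 -0.01 0;0 0 -0.03 0;0 0 -0.04 0;0 0 -0.04 0;0 0 -0.04 0;0.02 0.02 -0.03 0;0.03 0.03 0 0;0.03 0.03 0 0;0 0 0 0;0 0 0 0"}}

```text
clock: 20.92
position: [555.3, 61.2, 299.9]
tcp_rot: [0.995, 0.095, -0.0, 0.0]
wrist_force: [-0.1, 0.4, 0.1]
finger_gap: 0.995
grasp_force: 0.0
```

```bash
python3 r.py; python3 - <<'E'
from h import *
o=observe();print(o["position"],o["wrist_force"])
w=camera("wrist");W=cloud(w);c=camera("scene")
a=cv2.resize(c["color"][260:400,330:490],(400,350));b=cv2.resize(w["color"],(400,300))
cv2.imwrite("pics/f.png",np.vstack([a,b])[:600:,:,::-1] if 0 else np.hstack([a[:300],b])[:,:,::-1])
for q in("hull","dock"):
    s=silhouettes(q,"wrist")
    if s:
        p=W[s[0]["region"]];p=p[~np.isnan(p[:,0])];k=p[p[:,2]>55] if q=="hull" else p[(p[:,2]>6)&(p[:,2]<40)]
        print(q,len(k),cv2.minAreaRect(k[:,:2].astype(np.float32)),np.percentile(k[:,2],[5,50,95]))
E
```

```text
red 159 369 384 314 336 374.15625 (out: 369 391 314 336 374.6)
[554.07538166  63.39699646 300.05996348] [-0.41002778  0.05085069 -0.28775914]Traceback (most recent call last):
  File "<stdin>", line 10, in <module>
    return _quantile_unchecked(
        a, q, axis, out, overwrite_input, method, keepdims, weights)
    return _ureduce(a,
                    func=_quantile_ureduce_func,
    ...<5 lines>...
                    overwrite_input=overwrite_input,
                    method=method)
    r = func(a, **kwargs)
    result = _quantile(arr,
                       quantiles=q,
    ...<2 lines>...
                       out=out,
                       weights=wgt)
    slices_having_nans = np.isnan(arr[-1, ...])
                                  ~~~^^^^^^^^^
IndexError: index -1 is out of bounds for axis 0 with size 0
```

View pics/f.png

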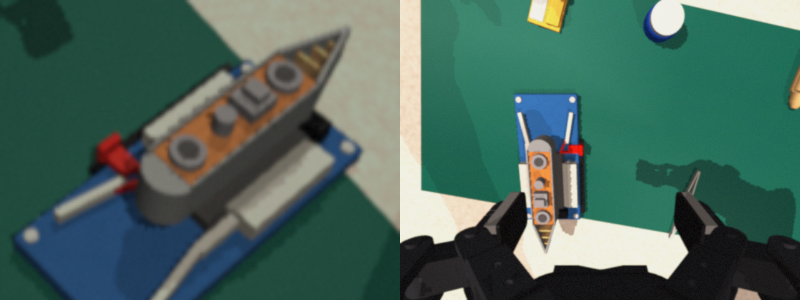

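The hull sits straight in the jaws with its bow over the stop. The red catch is out behind the plate, at about (120,165) on the left and (572,150) on the right. The gripper is clear, so I'll hand in.

```bash
python3 -c "
from station import *
print(hand_in())"
```

```text
the job is handed in; nothing more can be done
None
```

The hull is in the dock bow first and released, with the red catch clicked out behind the plate. Push readings stayed at or below about 8.6 N, the bystanders were not touched, and I handed the job in at about 21 s; no verdict was returned.

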